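# Latch the bread bin and prove the latch by a measured pull

## Robot

A 6-joint arm with a two-finger parallel gripper is mounted at the origin on the work surface; the furniture and walls round the work are solid. World frame = base frame: x ahead of the robot, y to its left, z up, the work surface at z = 0. Lengths are in m, angles in rad, forces in N, time in s.
With the tool pointing down it reaches from about 0.3 to 0.75 m from the base axis. Payload 8.5 kg.
Tool frame: the origin (TCP) lies at the very end of the fingers, on their centre line; the grasp point (between the pads) lies 19 mm behind it; z points along the fingers, y is the line along which they close (so a half turn about z gives the same grasp; the last joint's range is limited). The gripper opens to 88 mm and grips with 3 to 60 N. Pads are 18 mm wide; open, the fingers measure 123 mm over their backs; the gripper's body (75 mm by 187 mm) begins 45 mm behind the grasp point.
Start: joints at [-1.396, 0.381, 1.297, -0, 1.464, -0.215], TCP at [0.209, -0.509, 0.203] pointing down, gripper open.
Joint ranges: [-3.11, 3.11], [-0.89, 2.33], [0.22, 2.48], [-1.42, 4.56], [0.17, 2.85], [-2.88, 2.88]. Speed limits (rad/s): [2.39, 2.39, 3.14, 3.14, 3.14, 3.14].

## Interface

Orientations are given as a unit quaternion [x, y, z, w].
In Python, from cell import robot gives the robot as it stands.
- The arm moves only by the tool apply_moves, never from a script. Its argument "motion" is a list of rows, each a list of 3 entries, a list of its own where there are three numbers: the closure, from 0 (fully open) to 1 (shut), then the shift along the tool's x, y, z in cm, then the turn, a rotation vector about the tool's x, y, z in degrees. A call has 1 to 10 rows; each row is the pose to reach, as a shift and turn from the pose commanded when the call began, along the tool's axes at that moment; what a row does not reach only later rows make up. A row lasts 1/8 s, in which the tool goes at most 62.5 mm and 10.7 degrees, less where a joint would pass 70% of its speed; a pose out of reach is approached as far as the arm can. A call with a gripper value outside its range is refused whole. The fingers move at their own pace and stop on an object; "squeeze" is the grip in N (left out, the last holds). Time passes only in rows, so rows that repeat a pose let the fingers close. It gives the time, the measured TCP pose, the force, the opening and the grip force at its end, in the units of the state.
- robot.read_state(): the state, without advancing time (a new reading comes with each control period).
- robot.camera(name): name is "scene" or "top" or "wrist"; returns a dict with "image" (384x512x3 uint8, blue, green, red), "camera_matrix" (3x3 intrinsics, pixels), "R" (3x3) and "t" (3): a world point X has camera coordinates R X + t; the wrist camera has in their place "mount" (4x4, takes a point from camera to tool coordinates, whose origin is the TCP and whose axes are the flange's). Camera axes: x right, y down, z forward; pixel columns grow to the right and rows downward; lengths in m; the calibration is good to about 2 mm. A picture is of the moment at which its call begins: read the wrist's pose just before it. There is no depth.
- robot.sign_off(): hands the job in; it is judged then, once.
The state is a dict: "time_s": time; "joint_pos": joint angles; "dq": joint speeds; "effort": joint torques, N m; "eef_pos": TCP position; "ee_rot": TCP orientation; "ft_force": force on the tool from outside, world axes, zero at the start; "wrist_torque": the same for the moment, N m; "opening": opening from 0.0 (shut) to 1.0 (fully open); "grasp_force": force on a finger pad.
Only numpy, scipy, OpenCV 4.12 (cv2) and the standard library are available. Lean on these libraries where they do the work, as an engineer would, in place of code of your own. Each camera call takes 0.05 s, during which the arm holds its last target. There are 200 camera calls.

## Task

Turn the black winged latch on the bread bin's sloping front fully over the edge of the lid, up to its stop. Then prove that it holds: pull the lid's handle straight out from the slope with about 12 N, keep up that pull for a good second without wrenching it further, then let the lid go back down and leave it shut and latched. Do not knock the things standing round the bin.

Things in the scene. Friction and masses are not known exactly. Their poses are not given: they have to be found in the camera images.
- bin: Green bread bin, 260 deep (x), 280 wide (y), 190 high, fixed, turned partly sideways; origin under its centre, x to its back, y to the left of one who faces its slope. Front 55 high; then a face slopes up and back, 30 degrees from level, 270 long. Up the slope: a green sill 64 wide, then, flush, the wooden lid (190 x 260), hinged at its upper edge 258 up the slope.
- handle (a point): Centre of the dark round wooden handle bar on the lid: 16 thick, 84 long across the bin between two thin steel posts 96 apart, 34 above the lid's face (26 clear under the bar), 150 up the slope, 108 from the hinge line. x points up the slope, y along the bar to the bin's left, z square out of the lid.
- grip: The wooden sleeve of the handle bar itself, 16 thick, 84 long; origin at its centre, y along it. It turns a little (0.5 rad either way) on its rod, so that the lid can swing while the bar is held.
- lid_angle (a joint): Angle of the lid, rad: 0 shut, grows as it opens, to 1.5. It weighs 0.3 kg and falls shut; unlatched it opens freely. Latched it lifts against the latch's spring: a pull on the handle square to the lid gives about 0.035 rad at 8 N, 0.06 at 12 N (handle risen 6.5 mm), 0.10 at 18 N, 0.14 at 24 N; a quarter less if a firm grip is moved in a straight line, not on the lid's arc.
- latch (a joint): Angle of the turn-latch, rad: 0 = fully latched, bar pointing straight up the slope over the lid, against a stop; grows as it turns to the bin's left (anticlockwise looking at the slope) to 1.7, where it lies across the sill, clear of the lid. It turns stiffly (0.04 N m) and stays where it is left.
- latch_wing (a point): Point on the latch's pivot axis, 23 out from the slope, in its black wing; the pivot is on the bin's middle line, 38 up the slope. The wing is 10 thick, stands 7 to 31 out from the slope on a steel bar 16 wide, and reaches 14 behind the pivot, 40 ahead (bar: 19, 45). x along the bar to its tip, z square out. Its sprung stem shows red when pulled out.
- jar: Loose jar with a dark lid, 65 across, 86 high, by the bin's front left corner (-x, +y); origin under its centre. To be left alone.
- spice: Loose spice jar with a red cap, 45 across, 106 high, behind the bin's high back; origin under its centre. To be left alone.
- mug: Loose small patterned cup, 58 across, 49 high, by the bin's right side (its -y side); origin at its underside. To be left alone.

How it is judged:
By the outcome, as a careful person would: the job done as asked, in the order asked, and still so for the second after the job is handed in, with the robot touching nothing.
It also fails if it takes over 54 s, if anything falls off the work surface, if the arm or the gripper's body presses on something with over 40 N, if the wrist force passes 120 N, or if a joint passes its speed limit or range.

## Working session

There is one attempt and no reset: what is moved stays moved. The work goes in short steps, Python scripts to look and compute and a tool call to move; the robot and the scene stay as the last step left them, time stands still between calls to the robot, and variables do not carry over. Pictures are saved under pics/ and viewed, at most 10 in all, crops included, and the job is handed in when it is done.

Besides the shell and the picture viewer there is one more tool, called by a JSON object that holds its "method" and its "body". apply_moves: Moves the arm, as the interface text tells. Its arguments: {"type":"object","properties":{"motion":{"type":"array"},"squeeze":{"type":"number"}},"required":["motion"]}

```bash
mkdir -p pics; ls; python3 - <<'E'
from cell import robot
import cv2,numpy as np
s=robot.read_state(); print(s['eef_pos'],s['ee_rot'],s['time_s'])
for n in ['scene','top']:
    c=robot.camera(n); cv2.imwrite(f'pics/{n}0.png',c['image']); np.savez(f'{n}.npz',**c)
    print(n,c['camera_matrix'].tolist(),c['R'].round(3).tolist(),c['t'].round(3).tolist())
a=[cv2.imread(f'pics/{n}0.png') for n in['scene','top']]
cv2.imwrite('pics/a.png',cv2.resize(a[0],(800,600)));cv2.imwrite('pics/b.png',cv2.resize(a[1],(800,600)))
E
```

```text
pics
[ 0.20893949 -0.50843336  0.20275433] [ 9.81065364e-01  1.93675682e-01 -1.03036308e-06 -6.94791836e-04] 0.0
scene [[442.46934938071604, 0.0, 257.1327026212425], [0.0, 442.46934938071604, 190.23084273026757], [0.0, 0.0, 1.0]] [[-0.621, -0.784, 0.002], [-0.456, 0.359, -0.814], [0.638, -0.506, -0.581]] [0.332, 0.353, 0.801]
top [[396.75591119407784, 0.0, 252.25899028171762], [0.0, 396.75591119407784, 188.9019403059005], [0.0, 0.0, 1.0]] [[-0.012, -1.0, 0.009], [-0.987, 0.011, -0.16], [0.16, -0.011, -0.987]] [0.006, 0.565, 1.115]
```

View pics/a.png

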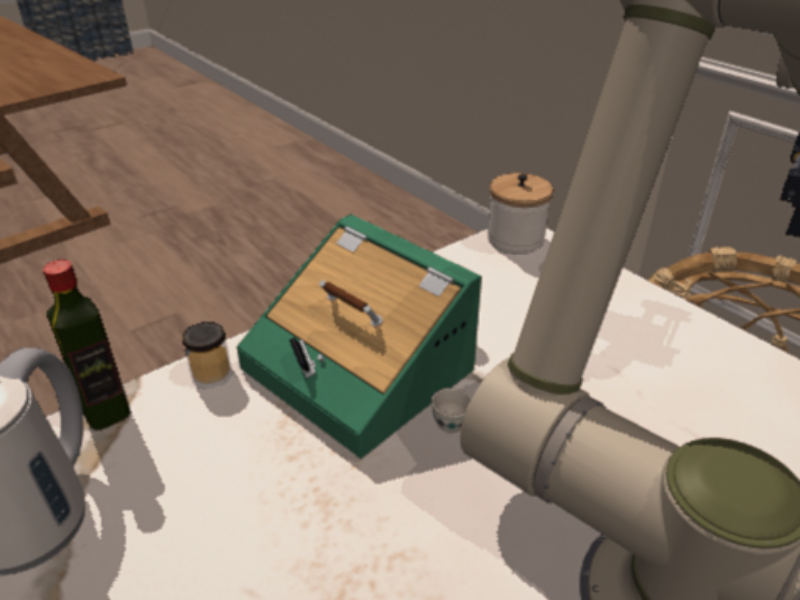

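View pics/b.png

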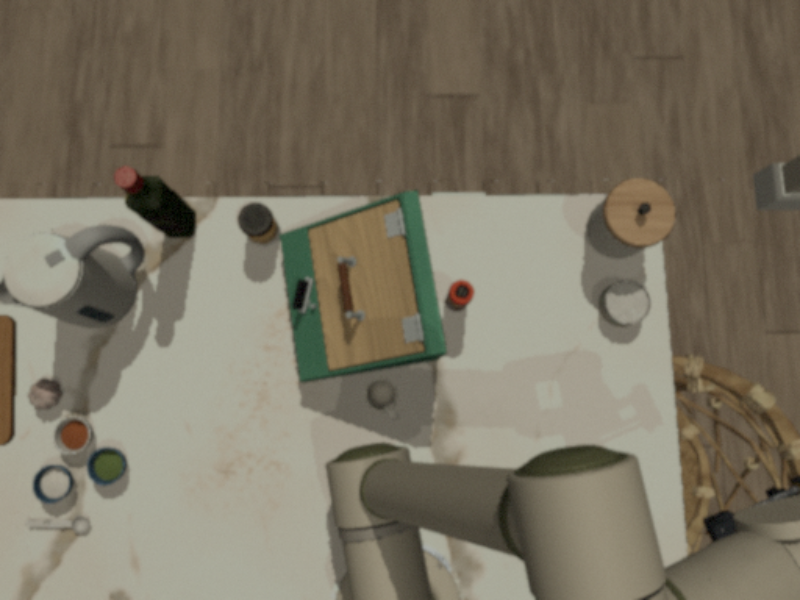

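The latch lies across the sill with its wing toward the jar, at (302,295) in the enlarged top view. The slope faces world +y and the handle is at (346,290). I'll measure the bin pose from the green outline.

```bash
cat > h.py <<'E'
import numpy as np,cv2
from scipy.spatial.transform import Rotation as Ro
def ray(c,p):
    K,R,t=c['camera_matrix'],c['R'],c['t']
    d=R.T@np.linalg.solve(K,[p[0],p[1],1.]); return -R.T@t,d
def onz(c,p,z):
    o,d=ray(c,p); return o+d*(z-o[2])/d[2]
def proj(c,X):
    q=c['camera_matrix']@(c['R']@np.asarray(X)+c['t']); return q[:2]/q[2]
E
python3 - <<'E'
from h import *
c=dict(np.load('top.npz')); im=c['image']; hsv=cv2.cvtColor(im,cv2.COLOR_BGR2HSV)
m=cv2.inRange(hsv,(60,90,25),(95,255,200)); m=cv2.morphologyEx(m,cv2.MORPH_CLOSE,np.ones((5,5)))
cs=max(cv2.findContours(m,0,2)[0],key=cv2.contourArea)
q=cv2.approxPolyDP(cv2.convexHull(cs),6,True)[:,0]; print(q*800/512)
fl=min(q,key=lambda p:p[0]+.3*p[1]*0+0); 
# order: front-left, back-left, back-right, front-right
s=sorted(q.tolist()); F=sorted(s[:2],key=lambda p:p[1]); B=sorted(s[-2:],key=lambda p:p[1])
P=[onz(c,F[0],.055),onz(c,B[0],.19),onz(c,B[1],.19),onz(c,F[1],.055)]
print(np.round(P,3)); print('widths',[np.linalg.norm((P[i]-P[j])[:2]) for i,j in((0,3),(1,2),(0,1),(3,2))])
ob=np.array([[-.13,.14],[.13,.14],[.13,-.14],[-.13,-.14]]); W=np.array(P)[:,:2]
U,_,Vt=np.linalg.svd((ob).T@(W-W.mean(0))); R2=Vt.T@np.diag([1,np.linalg.det(Vt.T@U.T)])@U.T
o=W.mean(0); yaw=np.arctan2(R2[1,0],R2[0,0]); print('origin',o,'yaw',np.degrees(yaw),'res',np.round(W-o-ob@R2.T,3).tolist())
ux=np.r_[R2@[1,0],0]; uy=np.r_[R2@[0,1],0]; z=np.array([0,0,1.])
S=ux*np.cos(np.pi/6)+z*.5; N=-ux*.5+z*np.cos(np.pi/6)
E0=np.r_[o,0]-.13*ux+.055*z
np.savez('bin.npz',S=S,N=N,uy=uy,E0=E0)
wing=E0+.038*S+.023*N; hand=E0+.15*S+.034*N; print('wing',wing,'hand',hand,'S',S,'N',N)
# latch by black mask & handle check
for n in('top','scene'):
    c=dict(np.load(n+'.npz')); im=c['image'].copy()
    for X in (wing,E0+.038*S+.031*N+.04*uy,hand,hand+.042*uy,hand-.042*uy,E0+.14*uy,E0-.14*uy,E0+.27*S+.14*uy,E0+.27*S-.14*uy):
        cv2.circle(im,tuple(int(v) for v in proj(c,X).round()),1,(0,0,255),-1)
    p=proj(c,hand).astype(int); cr=im[p[1]-70:p[1]+80,p[0]-85:p[0]+85]
    cv2.imwrite(f'pics/m_{n}.png',cv2.resize(cr,None,fx=2.35,fy=3.5))
a=[cv2.imread(f'pics/m_{n}.png') for n in('top','scene')]
cv2.imwrite('pics/m.png',np.hstack(a))
E
```

```text
[[414.0625 193.75  ]
 [442.1875 351.5625]
 [301.5625 378.125 ]
 [281.25   237.5   ]]
[[ 0.676  0.211  0.055]
 [ 0.714 -0.034  0.19 ]
 [ 0.449 -0.075  0.19 ]
 [ 0.413  0.17   0.055]]
widths [np.float64(0.26603412264135406), np.float64(0.2683583830658752), np.float64(0.24809395809495838), np.float64(0.2473166920783115)]
origin [0.56308109 0.06775731] yaw -81.27583617987189 res [[-0.006, -0.007], [-0.007, 0.005], [0.005, 0.007], [0.008, -0.005]]
wing [0.54661025 0.17509195 0.09391858] hand [0.56048798 0.0846557  0.15944486] S [ 0.13135673 -0.8560055   0.5       ] N [-0.07583885  0.494215    0.8660254 ]
```

View pics/m.png

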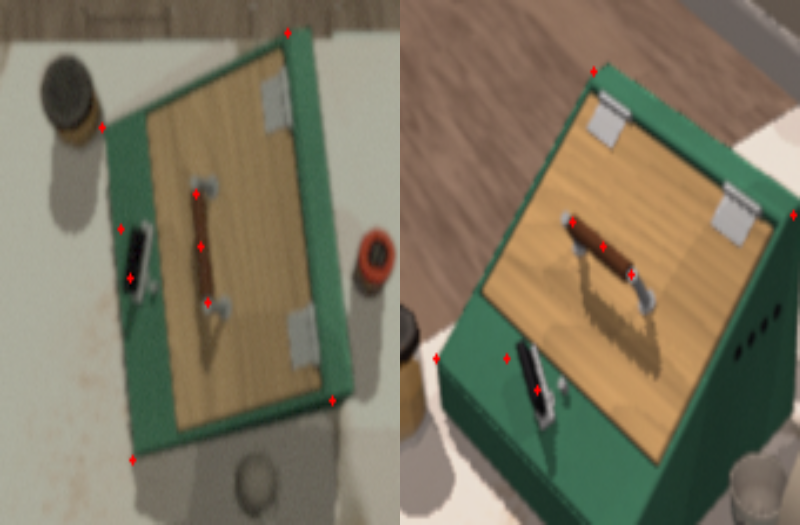

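The outline is about 5% undersized in both directions, but centred. The predicted handle centre sits on the bar. The wing seems to be short of square across the sill. I'll go above it and look from close by.

```bash
cat >> h.py <<'E'
b=dict(np.load('bin.npz')); S,N,uy,E0=b['S'],b['N'],b['uy'],b['E0']
def latchR(th):  # tool orientation gripping wing at latch angle th (tool z=-N, x=-bar dir)
    d=S*np.cos(th)+uy*np.sin(th); x=-d; z=-N; return Ro.from_matrix(np.c_[x,np.cross(z,x),z])
def rel(s,p,R):
    R0=Ro.from_quat(s['ee_rot']); return (R0.inv().apply(np.asarray(p)-s['eef_pos'])*100).round(2),(R0.inv()*R).as_rotvec(degrees=True).round(2)
E
python3 - <<'E'
from h import *
from cell import robot
s=robot.read_state(); R0=Ro.from_quat(s['ee_rot'])
RT=latchR(1.2); 
print(rel(s,[.209,-.45,.42],R0),rel(s,[.35,-.2,.42],R0*Ro.from_euler('z',-70,degrees=True)))
print(rel(s,E0+.038*S+.20*N,RT), RT.as_matrix())
E
```

```text
(array([  2.23,  -5.43, -21.71]), array([0., 0., 0.])) (array([ 24.77, -23.2 , -21.68]), array([  0.,   0., -70.]))
(array([ 59.29, -59.  ,  -4.35]), array([  -2.64,  -39.58, -140.9 ])) [[-0.96885353  0.23573567  0.07583885]
 [ 0.16881069  0.85279217 -0.494215  ]
 [-0.18117888 -0.46601954 -0.8660254 ]]
```

{"method": "apply_moves", "body": {"motion": [[0, [1, -2, -6], [0, 0, 0]], [0, [2, -4, -12], [0, 0, -5]], [0, [3, -6, -18], [0, 0, -15]], [0, [5, -8, -22], [0, 0, -25]], [0, [9, -11, -22], [0, 0, -35]], [0, [13, -14, -22], [0, 0, -45]], [0, [17, -17, -22], [0, 0, -55]], [0, [21, -20, -22], [0, 0, -65]], [0, [25, -23, -22], [0, 0, -70]], [0, [25, -23, -22], [0, 0, -70]]]}}

```text
time_s: 1.35
eef_pos: [0.3537, -0.1986, 0.4236]
ee_rot: [0.691, 0.723, 0.0, 0.0]
ft_force: [-1.0, -0.2, -0.4]
opening: 0.996
grasp_force: 0.0
```

```bash
python3 - <<'E'
from h import *
from cell import robot
s=robot.read_state(); print(s['time_s'],s['eef_pos'],s['joint_pos'],s['ft_force'])
RT=latchR(1.2)
print(rel(s,[.5,.1,.42],RT)); print(rel(s,E0+.038*S+.20*N,RT))
E
```

```text
1.35 [ 0.35366054 -0.19859717  0.42359514] [-8.05765939e-01  4.64510248e-02  1.12239093e+00  2.92232809e-04
  1.97234720e+00 -8.51797809e-01] [-1.02554587 -0.16742669 -0.43118954]
(array([29.15, 16.  ,  0.36]), array([ 16.76, -27.48, -73.02]))
(array([45.24, 20.05, 17.64]), array([ 16.76, -27.48, -73.02]))
```

{"method": "apply_moves", "body": {"motion": [[0, [4, 2, 0], [2, -3, -8]], [0, [9, 4, 0], [4, -6, -16]], [0, [14, 7, 0], [6, -9, -24]], [0, [19, 10, 0], [8, -12, -32]], [0, [24, 13, 0], [10, -16, -42]], [0, [29, 16, 0.4], [12, -20, -52]], [0, [34, 18, 4], [14, -23, -60]], [0, [39, 19, 9], [16, -26, -68]], [0, [44, 20, 14], [16.8, -27.5, -73]], [0, [45.2, 20, 17.6], [16.8, -27.5, -73]]]}}

```text
time_s: 2.6
eef_pos: [0.5345, 0.26, 0.2451]
ee_rot: [0.107, 0.96, -0.251, 0.066]
ft_force: [0.6, 0.6, 0.5]
opening: 1.001
grasp_force: 0.0
```

{"method": "apply_moves", "body": {"motion": [[0, [0, 0, 0], [0, 0, 0]], [0, [0, 0, 0], [0, 0, 0]]]}}

```text
time_s: 2.85
eef_pos: [0.5352, 0.2576, 0.2491]
ee_rot: [0.109, 0.96, -0.25, 0.067]
ft_force: [0.3, -0.7, 0.1]
opening: 1.002
grasp_force: 0.0
```

```bash
python3 - <<'E'
from h import *
from cell import robot
s=robot.read_state(); print(s['time_s'],s['eef_pos'],s['joint_pos'],s['ft_force'],rel(s,E0+.038*S+.20*N,latchR(1.2)))
c=robot.camera('wrist'); M=c['mount']; print(M.round(3).tolist())
R0=Ro.from_quat(s['ee_rot']).as_matrix(); Rw=R0@M[:3,:3]; o=R0@M[:3,3]+s['eef_pos']
c2=dict(image=c['image'],camera_matrix=c['camera_matrix'],R=Rw.T,t=-Rw.T@o); np.savez('w1.npz',**c2)
im=c['image'].copy()
for X in (E0+.038*S+.031*N,E0+.038*S+.031*N+.04*uy,E0+.15*S+.042*N+.042*uy,E0+.15*S+.042*N-.042*uy,E0+.064*S+.1*uy,E0+.064*S-.1*uy): cv2.circle(im,tuple(int(v) for v in proj(c2,X).round()),2,(0,0,255),-1)
cv2.imwrite('pics/w1.png',cv2.resize(im,(800,600)))
E
```

```text
2.85 [0.53517489 0.2576195  0.24907973] [ 0.47822238  0.56026739  0.97033514 -0.5036378   1.76924035 -0.92759384] [ 0.26429883 -0.66868592  0.08220009] (array([ 0.31,  0.46, -0.1 ]), array([-0.07, -0.12, -0.41]))
[[-0.0, -0.949, -0.316, 0.083], [1.0, -0.0, -0.0, 0.0], [0.0, -0.316, 0.949, -0.181], [0.0, 0.0, 0.0, 1.0]]
```

View pics/w1.png

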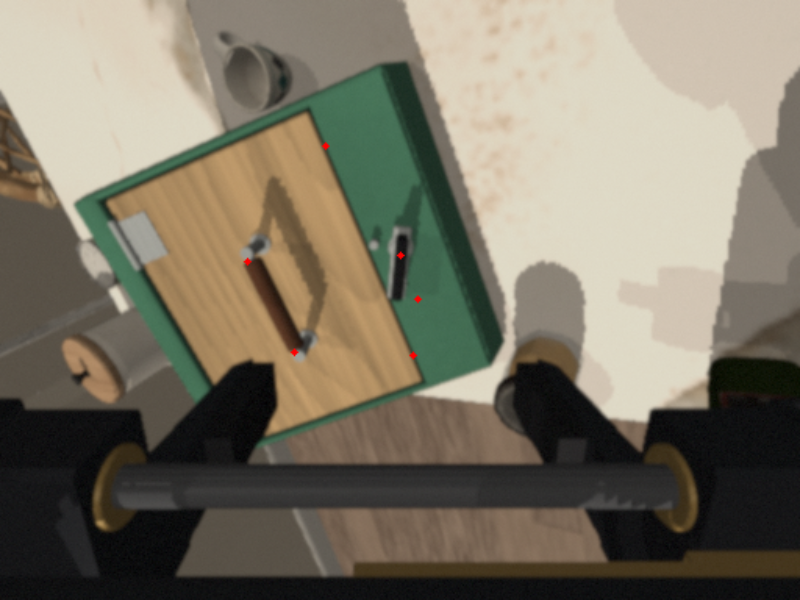

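The view shows the wing from (402,238) to (397,300), the handle bar from (255,258) to (298,352), and the jar lid at about (512,395). The predictions agree to a few mm. Next I'll refine from masks.

```bash
cat > meas.py <<'E'
from h import *
def onslope(c,p,n):
    o,d=ray(c,p); P=o+d*((E0-o)@N+n)/(d@N); r=P-E0; return np.array([r@S,r@uy])*1000
def wing(c,n=.031):
    im=c['image']; p=proj(c,E0+.038*S+.031*N).astype(int); x0,y0=p[0]-35,p[1]-35
    v=im[y0:y0+75,x0:x0+70].max(2); m=(v<38).astype(np.uint8)
    k,l,st,ce=cv2.connectedComponentsWithStats(m); i=1+np.argmin([np.hypot(*(ce[j]-35))-.1*st[j,4] for j in range(1,k)])
    r=cv2.minAreaRect(np.argwhere(l==i)[:,::-1].astype(np.float32)); bx=cv2.boxPoints(r)+[x0,y0]
    Q=sorted([onslope(c,q,n) for q in bx],key=lambda q:q[1]); a=(Q[0]+Q[1])/2; b2=(Q[2]+Q[3])/2; d=b2-a
    print('area',st[i,4],'ends',a,b2,'len',np.linalg.norm(d),'theta',np.arctan2(d[1],d[0]),'pivot',a+d*14/54)
def bar(c):
    hsv=cv2.cvtColor(c['image'],cv2.COLOR_BGR2HSV); p=proj(c,E0+.15*S+.034*N).astype(int)
    m=cv2.inRange(hsv,(0,70,25),(20,255,110)); w=np.zeros_like(m); w[p[1]-45:p[1]+45,p[0]-35:p[0]+35]=1; m*=w
    k,l,st,ce=cv2.connectedComponentsWithStats(m); i=1+np.argmax(st[1:,4]); r=cv2.minAreaRect(np.argwhere(l==i)[:,::-1].astype(np.float32))
    bx=cv2.boxPoints(r); print('bar area',st[i,4],r,'centre slope mm',onslope(c,r[0],.034),[onslope(c,q,.034).round(1).tolist() for q in bx])
E
python3 - <<'E'
from meas import *
for f in('w1','top','scene'):
    c=dict(np.load(f+'.npz')); print(f); wing(c); bar(c)
c=dict(np.load('w1.npz'))
for p in((315,115),(422,382)): print(onslope(c,np.array(p)*.64,0))
t=dict(np.load('top.npz')); j=onz(t,np.array([257,219])*.64,.086); r=j-E0; print('jar',j,r@S,r@uy,r@N)
E
```

```text
w1
area 216 ends [ 30.68720036 -13.77829597] [53.62812862 32.21080154] len 51.39341668782756 theta 1.1080819041415277 pivot [36.63484843 -1.85519662]
bar area 716 ((175.1587677001953, 193.94107055664062), (64.3883285522461, 11.773526191711426), 62.927921295166016) centre slope mm [149.43833255  -1.36493785] [[157.1, -41.4], [141.8, -42.7], [141.2, 41.2], [157.6, 43.1]]
top
area 89 ends [41.74278357 -9.51679773] [63.5896512  32.26474259] len 47.148517868981706 theta 1.0890101525464195 pivot [47.40678629  1.31545346]
bar area 388 ((221.6081085205078, 193.6486358642578), (52.443275451660156, 10.850333213806152), 80.53767395019531) centre slope mm [149.0541994  -25.43247203] [[131.0, 47.0], [165.1, 43.3], [166.5, -95.3], [133.1, -93.8]]
scene
area 89 ends [ 26.88185016 -23.62730395] [53.9688593  30.19334013] len 60.25253350897445 theta 1.1045258583059439 pivot [33.90440808 -9.67380363]
bar area 163 ((220.18869018554688, 189.66036987304688), (29.72134780883789, 5.827714920043945), 29.05460548400879) centre slope mm [147.81108115   2.7040811 ] [[140.2, 45.5], [154.3, 48.6], [155.1, -38.4], [141.6, -40.9]]
[  61.58548924 -123.7330128 ]
[ 66.32076272 130.7064194 ]
jar [0.70330766 0.25048733 0.086     ] -0.009914893318654076 0.16632022333000115 0.041520083016268236
```

```bash
cat >> h.py <<'E'
E0=E0-.0015*uy-.001*S
E
python3 - <<'E'
from h import *
from cell import robot
s=robot.read_state()
print(rel(s,E0+.038*S+.06*N,latchR(1.10)))
E
```

```text
(array([ 0.49,  0.53, 13.95]), array([-0.02, -0.08,  5.27]))
```

{"method": "apply_moves", "body": {"motion": [[0.5, [0.2, 0.2, 3], [0, 0, 3]], [0.5, [0.5, 0.5, 6], [0, 0, 5.3]], [0.5, [0.5, 0.5, 9], [0, 0, 5.3]], [0.5, [0.5, 0.5, 12], [0, 0, 5.3]], [0.5, [0.5, 0.5, 14], [0, 0, 5.3]], [0.5, [0.5, 0.5, 14], [0, 0, 5.3]], [0.5, [0.5, 0.5, 14], [0, 0, 5.3]], [0.5, [0.5, 0.5, 14], [0, 0, 5.3]]]}}

```text
time_s: 3.9
eef_pos: [0.5413, 0.195, 0.1242]
ee_rot: [0.153, 0.954, -0.247, 0.078]
ft_force: [0.2, 0.9, -0.3]
opening: 0.503
grasp_force: 0.0
```

```bash
cat > w.py <<'E'
from meas import *
from cell import robot
def grab(f):
    s=robot.read_state(); c=robot.camera('wrist'); M=c['mount']
    R0=Ro.from_quat(s['ee_rot']).as_matrix(); Rw=R0@M[:3,:3]; o=R0@M[:3,3]+s['eef_pos']
    c2=dict(image=c['image'],camera_matrix=c['camera_matrix'],R=Rw.T,t=-Rw.T@o); np.savez(f+'.npz',**c2)
    cv2.imwrite(f'pics/{f}.png',c['image']); return s,c2
E
python3 - <<'E'
from w import *
s,c=grab('w2'); print(s['time_s'],s['opening'],s['joint_pos'].round(2) if hasattr(s['joint_pos'],'round') else s['joint_pos'],rel(s,E0+.038*S+.011*N,latchR(1.10)),s['ft_force'])
wing(c)
E
```

```text
3.9 0.5029865033174595 [ 0.38  0.6   1.27 -0.51  1.42 -0.75] (array([-0.15, -0.1 ,  4.85]), array([-0.03, -0.07,  0.1 ])) [ 0.15667314  0.90715922 -0.26305058]
area 544 ends [ 29.53112782 -15.47372573] [53.26870615 31.22249969] len 52.38329975862965 theta 1.1004986745201617 pivot [35.68531479 -3.36729691]
```

View pics/w2.png

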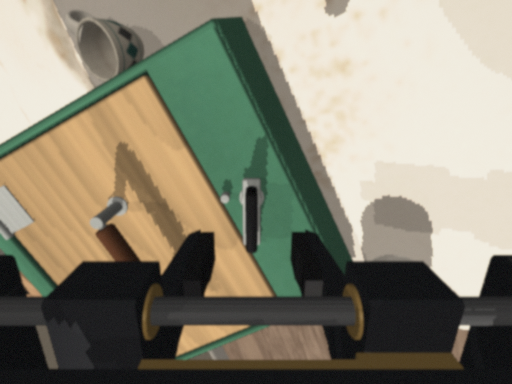

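The wing is well centred between the fingers, and its line agrees across both views. I'll go down, grip lightly and turn in stages.

{"method": "apply_moves", "body": {"motion": [[0.5, [0, -0.1, 1.5], [0, 0, 0]], [0.5, [0, -0.1, 3], [0, 0, 0]], [0.5, [0, -0.1, 4.2], [0, 0, 0]], [0.5, [0, -0.1, 4.8], [0, 0, 0]], [0.5, [0, -0.1, 4.8], [0, 0, 0]], [0.7, [0, -0.1, 4.8], [0, 0, 0]], [1, [0, -0.1, 4.8], [0, 0, 0]], [1, [0, -0.1, 4.8], [0, 0, 0]], [1, [0, -0.1, 4.8], [0, 0, 0]], [1, [0, -0.1, 4.8], [0, 0, 0]]], "squeeze": 10}}

```text
time_s: 5.2
eef_pos: [0.5439, 0.17, 0.0819]
ee_rot: [0.152, 0.954, -0.247, 0.078]
ft_force: [0.4, 0.9, -0.4]
opening: 0.008
grasp_force: 0.0
```

```bash
python3 - <<'E'
from h import *
from cell import robot
s=robot.read_state()
print(s['opening']*88,s['grasp_force'],s['ft_force'],s['wrist_torque'],rel(s,E0+.037*S-.0015*uy+.011*N,latchR(1.10)))
E
```

```text
0.6814234198724206 0.0 [ 0.43505963  0.93491578 -0.36782381] [ 0.16635992 -0.09699735 -0.00136266] (array([-0.04,  0.01, -0.07]), array([-0.11, -0.16,  0.16]))
```

The fingers closed on nothing, so I'll look.

```bash
python3 - <<'E'
from w import *
s,c=grab('w3'); cv2.imwrite('pics/w3.png',cv2.resize(c['image'],(800,600)))
sc=robot.camera('scene'); np.savez('s3.npz',**sc); im=sc['image']; p=proj(sc,E0+.038*S).astype(int); print(p)
cv2.imwrite('pics/s3.png',cv2.resize(im[p[1]-80:p[1]+50,p[0]-90:p[0]+90],None,fx=4.4,fy=4.4))
E
```

```text
[198 234]
```

View pics/w3.png

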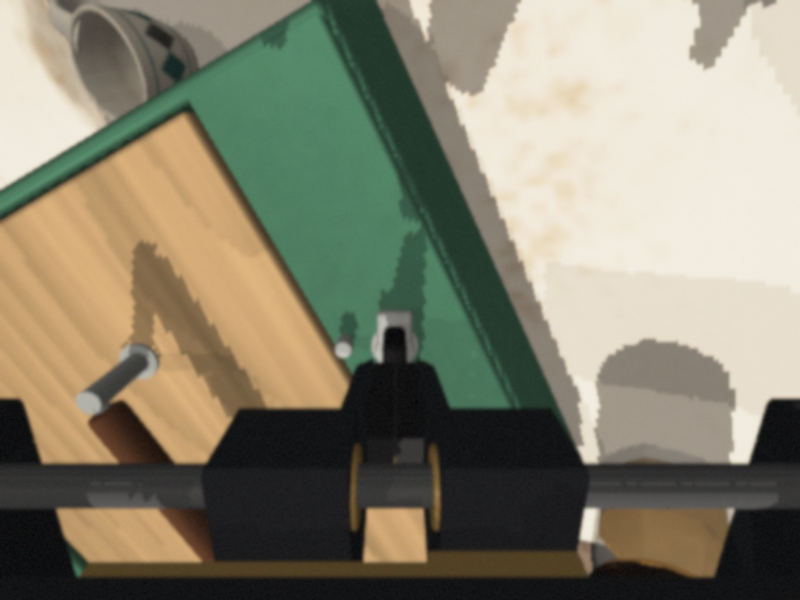

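View pics/s3.png

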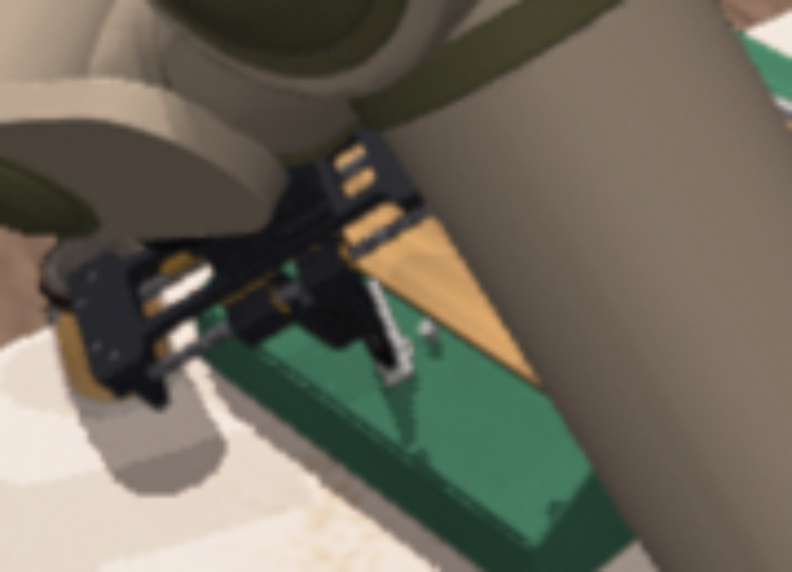

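The shut fingers sit above the wing, so my slope plane is too high. I'll check by triangulating the wing and bar across views.

```bash
cat > tri.py <<'E'
from h import *
def tri(obs):
    A=np.zeros((3,3));b=np.zeros(3);L=[]
    for c,p in obs:
        o,d=ray(c,p); d=d/np.linalg.norm(d); M=np.eye(3)-np.outer(d,d); A+=M;b+=M@o; L.append((o,M))
    X=np.linalg.solve(A,b); return X,[round(1000*np.linalg.norm(M@(X-o)),1) for o,M in L]
E
python3 - <<'E'
from tri import *
L=lambda f:dict(np.load(f+'.npz'))
w1,w2,top,sc,w3=map(L,('w1','w2','top','scene','w3')); k=.64
def show(n,obs):
    X,r=tri(obs); q=X-E0; print(n,X.round(4),'res mm',r,'S,uy,N mm',np.round([q@S*1000,q@uy*1000,q@N*1000],1))
# wing centre: w1 (400,270)/800 ; w2 (251,217) ; scene crop(535,382): unscale ; 
def crop(c,h,u,v): 
    return np.array([u,v])
b0=dict(np.load('bin.npz')); hand=b0['E0']+.15*b0['S']+.034*b0['N']
pt=proj(top,hand).astype(int); ps=proj(sc,hand).astype(int)
ct=lambda u,v: np.array([pt[0]-85+u/2.35,pt[1]-70+v/3.5]); cs=lambda u,v: np.array([ps[0]-85+(u-400)/2.35,ps[1]-70+v/3.5])
show('wing centre',[(w1,np.array([400,269])*k),(w2,(251,218)),(top,ct(138,260)),(sc,cs(535,382))])
show('bar +y end',[(w1,np.array([298,350])*k),(top,ct(198,190)),(sc,cs(570,221))])
show('bar -y end',[(w1,np.array([253,261])*k),(top,ct(211,303)),(sc,cs(635,276))])
show('lid front -y',[(w1,np.array([312,113])*k),(top,ct(178,430)),(sc,cs(658,464)),(w3,np.array([190,108])*k)])
show('lid front +y',[(w1,np.array([422,381])*k),(top,ct(148,115)),(sc,cs(484,291))])
show('front corner -y top',[(w1,np.array([384,66])*k),(w2,(218,20)),(top,ct(133,460))])
E
```

```text
wing centre [0.5632 0.1653 0.0848] res mm [np.float64(1.3), np.float64(1.3), np.float64(0.7), np.float64(1.5)] S,uy,N mm [45.  16.5  9. ]
bar +y end [0.6054 0.0896 0.1571] res mm [np.float64(0.4), np.float64(2.2), np.float64(1.9)] S,uy,N mm [151.5  46.6  31. ]
bar -y end [0.5201 0.0737 0.1538] res mm [np.float64(3.0), np.float64(2.6), np.float64(0.5)] S,uy,N mm [152.3 -40.1  26.8]
lid front -y [0.4257 0.1177 0.0821] res mm [np.float64(1.9), np.float64(0.8), np.float64(0.5), np.float64(1.9)] S,uy,N mm [  66.4 -126.7   -6.4]
lid front +y [0.6843 0.1551 0.082 ] res mm [np.float64(0.7), np.float64(0.7), np.float64(0.1)] S,uy,N mm [ 68.2 134.6  -7.6]
front corner -y top [0.4063 0.1742 0.0458] res mm [np.float64(1.8), np.float64(1.0), np.float64(2.7)] S,uy,N mm [  -2.7 -137.3   -8.4]
```

```bash
python3 - <<'E'
from tri import *
L=lambda f:dict(np.load(f+'.npz'))
w1,w2,top,sc,w3=map(L,('w1','w2','top','scene','w3')); k=.64
def show(n,obs):
    X,r=tri(obs); q=X-E0; print(n,X.round(4),'res mm',[float(v) for v in r],'S,uy,N mm',np.round([q@S*1000,q@uy*1000,q@N*1000],1))
show('near end black top',[(w1,np.array([402,236])*k),(w2,(252,186)),(w3,np.array([396,329])*k)])
show('near end steel',[(w1,np.array([402,228])*k),(w2,(252,180)),(w3,np.array([394,314])*k)])
show('white knob',[(w1,np.array([374,245])*k),(w2,(225,199)),(w3,np.array([343,349])*k)])
tcp=np.array([0.5439,.17,.0819]); R=latchR(1.1)
print('TCP px w3 (800)',proj(w3,tcp)/k,'8mm up',proj(w3,tcp+.01*N)/k,'x+9',proj(w3,tcp+R.apply([.009,0,0]))/k)
# zoom
cv2.imwrite('pics/w3z.png',cv2.resize(cv2.resize(w3['image'],None,fx=1,fy=1)[180:280,190:310],(720,600),interpolation=cv2.INTER_CUBIC)*1)
E
```

```text
near end black top [0.5378 0.1702 0.0759] res mm [0.4, 1.1, 0.7] S,uy,N mm [33.  -7.9  5.7]
near end steel [0.532  0.1708 0.0737] res mm [0.3, 0.5, 0.2] S,uy,N mm [ 30.7 -13.6   4.5]
white knob [0.539  0.1495 0.0908] res mm [0.3, 0.2, 0.4] S,uy,N mm [58.3 -9.9  8.2]
TCP px w3 (800) [393.63413569 346.31227236] 8mm up [393.5349581 356.18079  ] x+9 [393.67543671 327.57324992]
```

View pics/w3z.png

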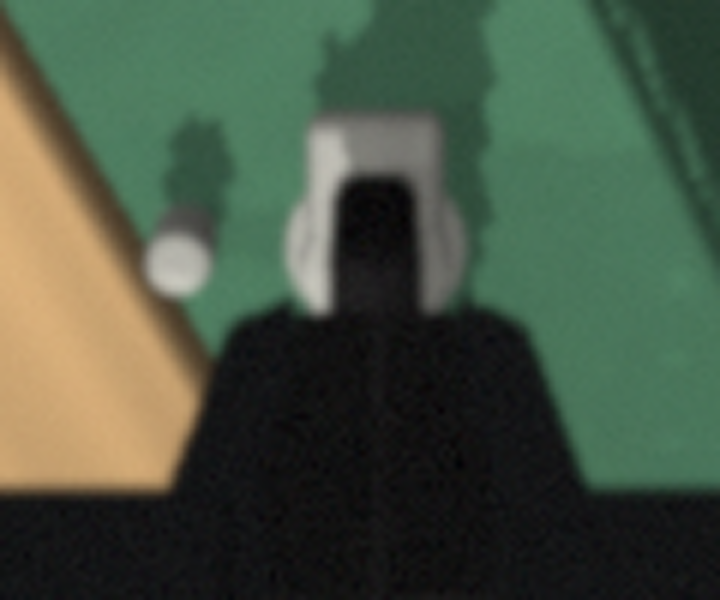

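```bash
python3 - <<'E'
from tri import *
w2=dict(np.load('w2.npz')); w3=dict(np.load('w3.npz')); K=w2['camera_matrix']; print(K)
im=w2['image']
for v in (226,230,233,236,240,246): print(v,'w2',''.join('#' if x<45 else '.' for x in im[v,150:360].max(1)))
M=np.array([[-0.0,-0.949,-0.316,0.083],[1,0,0,0],[0,-0.316,0.949,-0.181],[0,0,0,1]])
Mi=np.linalg.inv(M)
for x in(.009,0,-.009):
  for z in(0,-.01,-.02,-.03):
    q=K@(Mi@[x,.022,z,1])[:3]; print(x,z,(q[:2]/q[2]).round(1),q[2].round(3))
E
```

```text
[[284.49358531   0.         252.46885482]
 [  0.         284.49358531 190.13435702]
 [  0.           0.           1.        ]]
226 w2 .................................................................................................##########.......................................................................................................
230 w2 .................................................................................................##########.......................................................................................................
233 w2 ............................................#######..#########...................................#########.....................................######################.............................................
236 w2 .......................................########################...................................########.....................................#########################..........................................
240 w2 ....................................###########################...................................########....................................#############################.......................................
246 w2 ................................###############################..................................#########....................................#################################...................................
0.009 0 [284.6 209.1] 0.195
0.009 -0.01 [286.2 214.9] 0.186
0.009 -0.02 [288.  221.4] 0.176
0.009 -0.03 [290.  228.6] 0.167
0 0 [284.1 221.1] 0.198
0 -0.01 [285.7 227.5] 0.188
0 -0.02 [287.4 234.5] 0.179
0 -0.03 [289.4 242.2] 0.169
-0.009 0 [283.6 232.8] 0.201
-0.009 -0.01 [285.2 239.6] 0.191
-0.009 -0.02 [286.9 247.1] 0.182
-0.009 -0.03 [288.8 255.5] 0.172
```

Seen by the wrist camera, the fingertips lie about 33 mm behind the reported TCP. The bin origin is also about 4 mm further left, 2 mm up the slope and 4 mm lower than I had it. I'll open, recentre and feel downward in steps.

{"method": "apply_moves", "body": {"motion": [[0.6, [0, 0, 0], [0, 0, 0]], [0.6, [-0.3, 0, 0], [0, 0, 0]], [0.6, [-0.6, 0, 0], [0, 0, 0]], [0.6, [-0.6, 0, 0.3], [0, 0, 0]], [0.6, [-0.6, 0, 0.6], [0, 0, 0]], [0.6, [-0.6, 0, 0.8], [0, 0, 0]], [0.6, [-0.6, 0, 0.8], [0, 0, 0]]]}}

```text
time_s: 6.18
eef_pos: [0.55, 0.1644, 0.076]
ee_rot: [0.152, 0.954, -0.247, 0.077]
ft_force: [-0.4, -0.1, -0.6]
opening: 0.398
grasp_force: 0.0
```

{"method": "apply_moves", "body": {"motion": [[0.6, [0, 0, 0.2], [0, 0, 0]], [0.6, [0, 0, 0.4], [0, 0, 0]], [0.6, [0, 0, 0.5], [0, 0, 0]], [0.6, [0, 0, 0.5], [0, 0, 0]]]}}

```text
time_s: 6.68
eef_pos: [0.5505, 0.162, 0.0718]
ee_rot: [0.152, 0.954, -0.247, 0.077]
ft_force: [0.5, 0.4, -0.1]
opening: 0.403
grasp_force: 0.0
```

{"method": "apply_moves", "body": {"motion": [[0.6, [0, 0, 0.2], [0, 0, 0]], [0.6, [0, 0, 0.4], [0, 0, 0]], [0.6, [0, 0, 0.5], [0, 0, 0]], [0.6, [0, 0, 0.5], [0, 0, 0]]]}}

```text
time_s: 7.18
eef_pos: [0.5508, 0.1595, 0.0675]
ee_rot: [0.152, 0.954, -0.247, 0.077]
ft_force: [0.2, 0.2, 0.1]
opening: 0.402
grasp_force: 0.0
```

{"method": "apply_moves", "body": {"motion": [[0.6, [0, 0, 0.2], [0, 0, 0]], [0.6, [0, 0, 0.4], [0, 0, 0]], [0.6, [0, 0, 0.6], [0, 0, 0]], [0.6, [0, 0, 0.6], [0, 0, 0]]]}}

```text
time_s: 7.68
eef_pos: [0.5513, 0.1565, 0.0622]
ee_rot: [0.152, 0.954, -0.247, 0.077]
ft_force: [-0.0, 0.2, 0.1]
opening: 0.401
grasp_force: 0.0
```

{"method": "apply_moves", "body": {"motion": [[0.6, [0, 0, 0.2], [0, 0, 0]], [0.6, [0, 0, 0.4], [0, 0, 0]], [0.6, [0, 0, 0.6], [0, 0, 0]], [0.6, [0, 0, 0.6], [0, 0, 0]]]}}

```text
time_s: 8.18
eef_pos: [0.5517, 0.1535, 0.057]
ee_rot: [0.152, 0.954, -0.247, 0.077]
ft_force: [0.1, 0.2, -0.2]
opening: 0.398
grasp_force: 0.0
```

```bash
python3 - <<'E'
from w import *
from tri import *
s,c=grab('w4'); im=c['image'].copy(); print(s['ft_force'],s['eef_pos'])
cv2.imwrite('pics/w4z.png',cv2.resize(im[150:290,160:346],(797,600),interpolation=cv2.INTER_CUBIC))
E
```

```text
[ 0.07726238  0.16996353 -0.20811658] [0.55169265 0.15354201 0.0569914 ]
```

View pics/w4z.png

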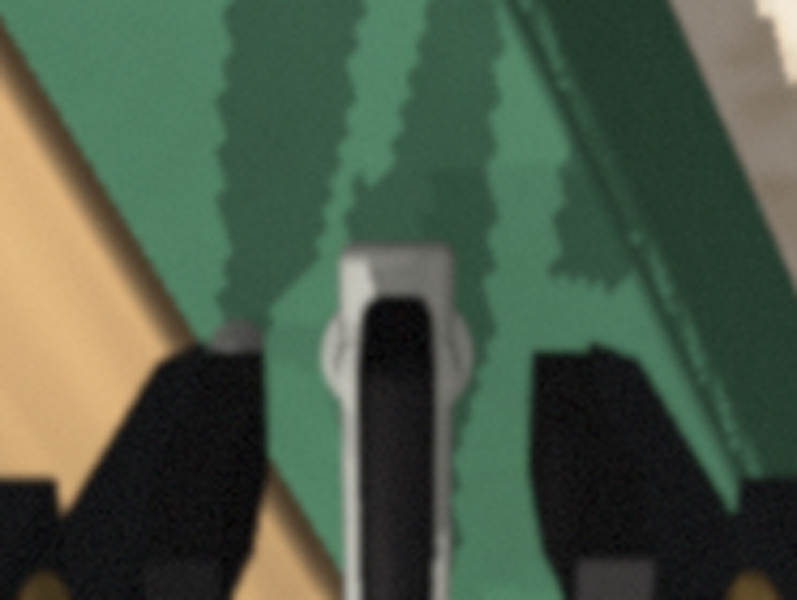

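The wing lies midway between the fingertips, and the pivot washer at (397,355) is near their centre. The tips are now beside the wing, so I'll close.

{"method": "apply_moves", "body": {"motion": [[0.8, [0, 0, 0.2], [0, 0, 0]], [1, [0, 0, 0.2], [0, 0, 0]], [1, [0, 0, 0.2], [0, 0, 0]], [1, [0, 0, 0.2], [0, 0, 0]], [1, [0, 0, 0.2], [0, 0, 0]]], "squeeze": 10}}

```text
time_s: 8.85
eef_pos: [0.5518, 0.1525, 0.0555]
ee_rot: [0.152, 0.954, -0.247, 0.077]
ft_force: [0.0, -2.3, 1.2]
opening: 0.112
grasp_force: 10.0
```

```bash
python3 - <<'E'
from h import *
from cell import robot
s=robot.read_state()
print(s['opening']*88,s['ft_force'],s['wrist_torque'],s['joint_pos'],rel(s,s['eef_pos'],latchR(0)))
E
```

```text
9.861119480840593 [ 0.02336949 -2.31335784  1.16101173] [-0.0422559  -0.00994787 -0.05838925] [ 0.3106011   0.66161834  1.38117348 -0.54825408  1.24508402 -0.72531615] (array([0., 0., 0.]), array([-0.22, -0.08, 63.19]))
```

{"method": "apply_moves", "body": {"motion": [[1, [0, 0, 0], [0, 0, 6]], [1, [0, 0, 0], [0, 0, 12]], [1, [0, 0, 0], [0, 0, 18]], [1, [0, 0, 0], [0, 0, 24]], [1, [0, 0, 0], [0, 0, 30]], [1, [0, 0, 0], [0, 0, 30]]]}}

```text
time_s: 9.6
eef_pos: [0.5516, 0.1522, 0.0556]
ee_rot: [0.394, 0.882, -0.219, 0.139]
ft_force: [-1.9, -3.8, 2.5]
opening: 0.113
grasp_force: 10.0
```

```bash
cat > f.py <<'E'
from h import *
from cell import robot
s=robot.read_state(); R=Ro.from_quat(s['ee_rot']).inv()
print(s['time_s'],'open',s['opening']*88,s['grasp_force'],'tool F',R.apply(s['ft_force']).round(2),'T',R.apply(s['wrist_torque']).round(3),rel(s,s['eef_pos'],latchR(0))[1])
E
python3 f.py
```

```text
9.6 open 9.935927786480399 10.00046614499297 tool F [-2.23 -4.37 -0.37] T [ 0.588 -0.157  0.08 ] [-0.27 -0.   33.23]
```

Turning smoothly. I'll continue to the stop.

{"method": "apply_moves", "body": {"motion": [[1, [0, -0.1, 0], [0, 0, 6]], [1, [0, -0.1, 0], [0, 0, 12]], [1, [0, -0.1, 0], [0, 0, 18]], [1, [0, -0.1, 0], [0, 0, 24]], [1, [0, -0.1, 0], [0, 0, 29]], [1, [0, -0.1, 0], [0, 0, 32]], [1, [0, -0.1, 0], [0, 0, 32]]]}}

```text
time_s: 10.48
eef_pos: [0.5512, 0.152, 0.0557]
ee_rot: [0.621, 0.74, -0.172, 0.194]
ft_force: [-1.8, -2.4, 2.1]
opening: 0.11
grasp_force: 10.0
```

```bash
python3 f.py
```

```text
10.475 open 9.682660854308358 10.000238972716033 tool F [-2.85 -2.17 -0.77] T [ 0.103 -0.169  0.037] [-0.19  0.03  1.32]
```

{"method": "apply_moves", "body": {"motion": [[1, [0, 0, 0], [0, 0, 2]], [1, [0, 0, 0], [0, 0, 4]], [1, [0, 0, 0], [0, 0, 4]]]}}

```text
time_s: 10.85
eef_pos: [0.5512, 0.1521, 0.0557]
ee_rot: [0.647, 0.717, -0.165, 0.2]
ft_force: [-0.7, -1.8, 1.3]
opening: 0.119
grasp_force: 10.4
```

```bash
python3 f.py
```

```text
10.85 open 10.469038830915942 10.381362937278027 tool F [-2.17 -0.86 -0.27] T [ 0.053 -0.257 -0.196] [-0.19  0.04 -2.81]
```

The torque reversed to −0.2 N m and the wing canted the pads open, so it's at the stop. I'll open, back out and look.

{"method": "apply_moves", "body": {"motion": [[0.6, [0, 0, 0], [0, 0, 0]], [0.6, [0, 0, 0], [0, 0, 0]], [0.6, [0, 0, 0], [0, 0, 0]], [0.5, [0, 0, -1.5], [0, 0, 0]], [0.5, [0, 0, -4], [0, 0, 0]], [0.5, [0, 0, -8], [0, 0, 0]], [0.5, [0, 0, -12], [0, 0, 0]], [0.5, [0, 0, -14], [0, 0, 0]], [0.5, [0, 0, -14], [0, 0, 0]], [0.5, [0, 0, -14], [0, 0, 0]]]}}

```text
time_s: 12.1
eef_pos: [0.5406, 0.2211, 0.1763]
ee_rot: [0.647, 0.717, -0.166, 0.199]
ft_force: [0.3, 0.4, 0.1]
opening: 0.501
grasp_force: 0.0
```

```bash
python3 f.py; python3 - <<'E'
from w import *
s,c=grab('w5'); 
g=lambda X:proj(c,X)
R=latchR(np.pi/2); print('handle (x=-uy)',rel(s,E0+.0037*uy+.15*S-.004*N+.034*N,R))
cv2.imwrite('pics/w5.png',cv2.resize(c['image'],(800,600)))
E
```

```text
12.1 open 44.045203744656185 0.0 tool F [ 0.29  0.33 -0.29] T [-0.086  0.113  0.071] [-0.26  0.04 -2.78]
handle (x=-uy) (array([-10.97,   0.68,   8.76]), array([ -0.24,  -0.17, -92.78]))
```

View pics/w5.png

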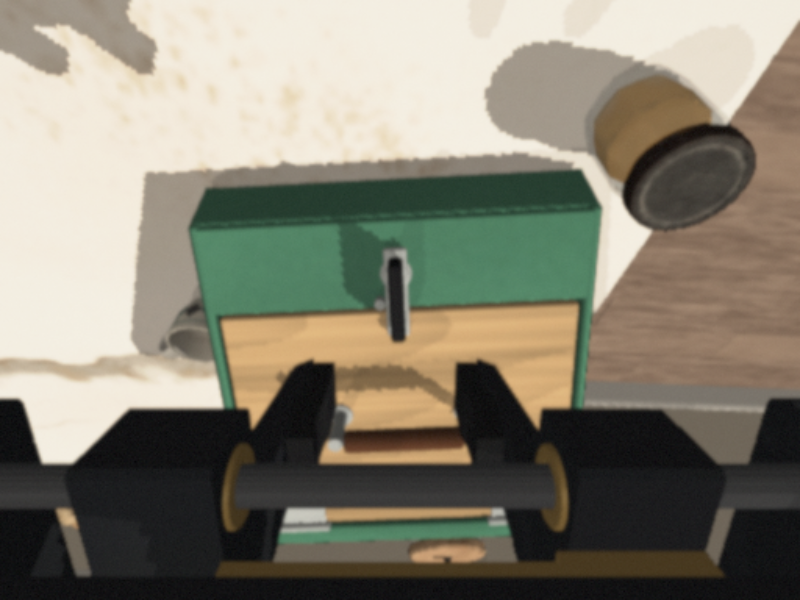

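The latch bar lies straight up the slope over the lid edge, resting against the small stop pin at (380,303), parallel to the bin's middle line. Now for the handle: hover, turn, then down.

```bash
python3 - <<'E'
from h import *
from cell import robot
s=robot.read_state(); R=latchR(np.pi/2); B=E0+.0037*uy+.152*S
print(rel(s,s['eef_pos'],R)[1],rel(s,B+.06*N,R),rel(s,B-.022*N,R)); print((s['eef_pos']-E0)@N,(np.array([.5512,.1521,.0557])-E0)@N)
E
```

```text
[ -0.28  -0.19 -92.78] (array([-11.17,   0.68,   5.73]), array([ -0.28,  -0.19, -92.78])) (array([-11.16,   0.73,  13.93]), array([ -0.28,  -0.19, -92.78]))
0.11724969616998535 -0.021809312520337035
```

{"method": "apply_moves", "body": {"motion": [[0.4, [-1, 0, 0], [0, 0, -10]], [0.4, [-2, 0, 0], [0, 0, -20]], [0.4, [-4, 0, 0], [0, 0, -30]], [0.4, [-6, 0.2, 0], [0, 0, -40]], [0.4, [-8, 0.4, 0], [0, 0, -50]], [0.4, [-10, 0.6, 0], [0, 0, -60]], [0.4, [-11.2, 0.7, 0], [0, 0, -70]], [0.4, [-11.2, 0.7, 2], [0, 0, -80]], [0.4, [-11.2, 0.7, 4], [0, 0, -90]], [0.4, [-11.2, 0.7, 5], [-0.3, -0.2, -92.8]]]}}

```text
time_s: 13.4
eef_pos: [0.5603, 0.0997, 0.188]
ee_rot: [-0.075, 0.963, -0.258, 0.019]
ft_force: [-0.4, -0.4, 0.3]
opening: 0.601
grasp_force: 0.0
```

{"method": "apply_moves", "body": {"motion": [[0.4, [0, 0, 0], [0, 0, 0]], [0.4, [0, 0, 0], [0, 0, 0]], [0.4, [0, 0, 0], [0, 0, 0]]]}}

```text
time_s: 13.78
eef_pos: [0.5609, 0.101, 0.1901]
ee_rot: [-0.073, 0.963, -0.258, 0.021]
ft_force: [-0.1, 0.0, -0.1]
opening: 0.598
grasp_force: 0.0
```

```bash
python3 - <<'E'
from w import *
s,c=grab('w6'); R=latchR(np.pi/2); B=E0+.0037*uy+.152*S
print(rel(s,B-.022*N,R),s['joint_pos'],s['ft_force'])
cv2.imwrite('pics/w6.png',cv2.resize(c['image'],(800,600)))
E
```

```text
(array([0.09, 0.03, 9.06]), array([ 0.03,  0.15, -0.05])) [ 0.22167602  0.49056887  1.26734463 -0.52674124  1.44076957 -1.41600179] [-0.10314862  0.01441774 -0.07691476]
```

View pics/w6.png

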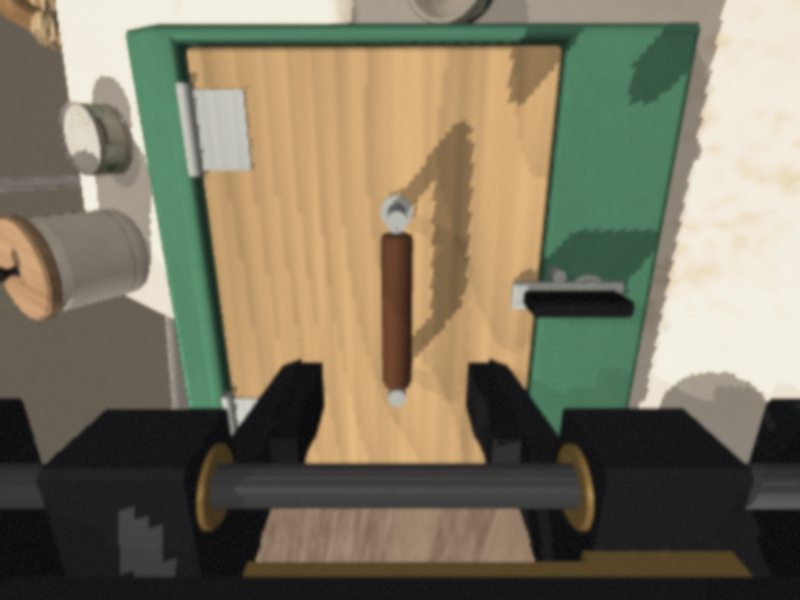

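The bar at u=397 is centred between the fingers, and the latch bar points straight up the slope over the lid's edge. That was my eleventh picture, one over the limit of ten, so I won't view any more. Going down now.

{"method": "apply_moves", "body": {"motion": [[0.4, [0.1, 0, 2.5], [0, 0, 0]], [0.4, [0.1, 0, 5], [0, 0, 0]], [0.4, [0.1, 0, 7], [0, 0, 0]], [0.4, [0.1, 0, 8.2], [0, 0, 0]], [0.4, [0.1, 0, 8.8], [0, 0, 0]], [0.4, [0.1, 0, 8.8], [0, 0, 0]], [0.4, [0.1, 0, 8.8], [0, 0, 0]]]}}

```text
time_s: 14.7
eef_pos: [0.5669, 0.0575, 0.1141]
ee_rot: [-0.074, 0.963, -0.258, 0.021]
ft_force: [-0.2, -0.1, -0.3]
opening: 0.605
grasp_force: 0.0
```

```bash
python3 f.py
```

```text
14.7 open 53.24797186389456 0.0 tool F [0.16 0.11 0.27] T [-0.272 -0.116  0.04 ] [ 0.16  0.12 89.97]
```

{"method": "apply_moves", "body": {"motion": [[0.6, [0, 0, 0], [0, 0, 0]], [1, [0, 0, 0], [0, 0, 0]], [1, [0, 0, 0], [0, 0, 0]], [1, [0, 0, 0], [0, 0, 0]], [1, [0, 0, 0], [0, 0, 0]]], "squeeze": 25}}

```text
time_s: 15.32
eef_pos: [0.5666, 0.0578, 0.113]
ee_rot: [-0.074, 0.963, -0.257, 0.021]
ft_force: [1.0, 3.9, -2.6]
opening: 0.17
grasp_force: 24.8
```

```bash
python3 f.py
```

```text
15.325 open 14.965998948665552 24.829282388091087 tool F [-1.56  4.5   0.43] T [-1.038 -0.287  0.075] [1.700e-01 1.000e-02 9.001e+01]
```

Gripped. I'll pull in small steps.

{"method": "apply_moves", "body": {"motion": [[1, [0, 0, -0.1], [0, 0, 0]], [1, [0, 0, -0.2], [0, 0, 0]], [1, [0, 0, -0.3], [0, 0, 0]], [1, [0, 0, -0.3], [0, 0, 0]]]}}

```text
time_s: 15.82
eef_pos: [0.5664, 0.0584, 0.116]
ee_rot: [-0.074, 0.963, -0.258, 0.02]
ft_force: [2.5, -0.5, -6.3]
opening: 0.164
grasp_force: 25.3
```

```bash
python3 f.py
```

```text
15.825 open 14.455654029183597 25.254710242152214 tool F [-2.34  2.39  5.86] T [-0.616 -0.357  0.082] [8.000e-02 6.000e-02 8.998e+01]
```

{"method": "apply_moves", "body": {"motion": [[1, [0, 0, -0.1], [0, 0, 0]], [1, [0, 0, -0.2], [0, 0, 0]], [1, [0, 0, -0.2], [0, 0, 0]]]}}

```text
time_s: 16.2
eef_pos: [0.5663, 0.0588, 0.1179]
ee_rot: [-0.073, 0.963, -0.258, 0.02]
ft_force: [3.1, -5.6, -8.0]
opening: 0.17
grasp_force: 25.5
```

```bash
python3 f.py
```

```text
16.2 open 14.933411443341722 25.535385310649872 tool F [-2.23 -1.21  9.99] T [-0.047 -0.402  0.023] [2.000e-02 9.000e-02 8.997e+01]
```

{"method": "apply_moves", "body": {"motion": [[1, [0, 0, -0.1], [0, 0, 0]], [1, [0, 0, -0.1], [0, 0, 0]], [1, [0, 0, -0.1], [0, 0, 0]]]}}

```text
time_s: 16.58
eef_pos: [0.5663, 0.059, 0.1186]
ee_rot: [-0.073, 0.963, -0.259, 0.02]
ft_force: [3.9, -7.4, -8.3]
opening: 0.169
grasp_force: 25.6
```

```bash
python3 f.py
```

```text
16.575 open 14.896521442404834 25.648521780967712 tool F [-2.74 -2.69 11.12] T [ 0.22  -0.514  0.055] [-1.000e-02  1.000e-01  8.997e+01]
```

{"method": "apply_moves", "body": {"motion": [[1, [0, 0, -0.06], [0, 0, 0]], [1, [0, 0, -0.06], [0, 0, 0]], [1, [0, 0, -0.06], [0, 0, 0]], [1, [0, 0, -0.06], [0, 0, 0]], [1, [0, 0, -0.06], [0, 0, 0]]]}}

```text
time_s: 17.2
eef_pos: [0.5663, 0.059, 0.1192]
ee_rot: [-0.073, 0.963, -0.259, 0.02]
ft_force: [3.9, -8.9, -9.6]
opening: 0.169
grasp_force: 25.7
```

```bash
python3 f.py
```

```text
17.2 open 14.903634668867944 25.718289613723755 tool F [-2.45 -3.32 13.02] T [ 0.32  -0.545  0.043] [-3.000e-02  1.000e-01  8.997e+01]
```

{"method": "apply_moves", "body": {"motion": [[1, [0, 0, 0], [0, 0, 0]], [1, [0, 0, 0], [0, 0, 0]], [1, [0, 0, 0], [0, 0, 0]], [1, [0, 0, 0], [0, 0, 0]], [1, [0, 0, 0], [0, 0, 0]], [1, [0, 0, 0], [0, 0, 0]], [1, [0, 0, 0], [0, 0, 0]], [1, [0, 0, 0], [0, 0, 0]], [1, [0, 0, 0], [0, 0, 0]], [1, [0, 0, 0], [0, 0, 0]]]}}

```text
time_s: 18.45
eef_pos: [0.5663, 0.059, 0.1192]
ee_rot: [-0.073, 0.963, -0.259, 0.02]
ft_force: [4.9, -9.7, -9.3]
opening: 0.17
grasp_force: 25.7
```

```bash
python3 f.py
```

```text
18.45 open 14.97683937696223 25.718459486961365 tool F [-3.34 -4.29 13.18] T [ 0.326 -0.598  0.096] [-4.000e-02  1.000e-01  8.997e+01]
```

About 12.7 N, held for nearly 2 s. Now lower, release and back out.

{"method": "apply_moves", "body": {"motion": [[1, [0, 0, 0.1], [0, 0, 0]], [1, [0, 0, 0.2], [0, 0, 0]], [1, [0, 0, 0.3], [0, 0, 0]], [1, [0, 0, 0.4], [0, 0, 0]], [1, [0, 0, 0.5], [0, 0, 0]], [1, [0, 0, 0.6], [0, 0, 0]], [1, [0, 0, 0.66], [0, 0, 0]], [1, [0, 0, 0.66], [0, 0, 0]], [1, [0, 0, 0.66], [0, 0, 0]]]}}

```text
time_s: 19.58
eef_pos: [0.5666, 0.0579, 0.1135]
ee_rot: [-0.074, 0.963, -0.257, 0.021]
ft_force: [-1.1, 5.2, -4.6]
opening: 0.167
grasp_force: 24.9
```

```bash
python3 f.py
```

```text
19.575 open 14.69947419526502 24.854560866951942 tool F [0.32 6.88 1.37] T [-1.277 -0.241  0.055] [1.7e-01 4.0e-02 9.0e+01]
```

{"method": "apply_moves", "body": {"motion": [[0.4, [0, 0, 0], [0, 0, 0]], [0.4, [0, 0, 0], [0, 0, 0]], [0.4, [0, 0, 0], [0, 0, 0]], [0.4, [0, 0, -1.5], [0, 0, 0]], [0.4, [0, 0, -4], [0, 0, 0]], [0.4, [0, 0, -8], [0, 0, 0]], [0.4, [0, 0, -12], [0, 0, 0]], [0.4, [0, 0, -16], [0, 0, 0]], [0.4, [0, 0, -16], [0, 0, 0]], [0.4, [0, 0, -16], [0, 0, 0]]]}}

```text
time_s: 20.82
eef_pos: [0.5539, 0.1361, 0.2516]
ee_rot: [-0.074, 0.963, -0.258, 0.02]
ft_force: [-0.6, 0.3, 0.5]
opening: 0.602
grasp_force: 0.0
```

```bash
python3 f.py; python3 - <<'E'
from w import *
from tri import *
t=robot.camera('top'); s0=dict(np.load('top.npz')); s,c=grab('w7')
# latch bar direction: bright steel / black wing pixels in wrist view near pivot
Ec=E0+.0037*uy+.002*S-.004*N; im=c['image']
p=[proj(c,Ec+a*S+.031*N) for a in(.024,.078)]; print('expected wing ends px',np.round(p))
x0,y0=(np.mean(p,0)-45).astype(int); v=im[y0:y0+90,x0:x0+90].max(2); m=(v<38).astype(np.uint8)
k,l,st,ce=cv2.connectedComponentsWithStats(m)
for i in range(1,k):
    if st[i,4]>60:
        r=cv2.minAreaRect(np.argwhere(l==i)[:,::-1].astype(np.float32)); print(st[i],[onslope(c,q+[x0,y0],.027).round(1).tolist() for q in cv2.boxPoints(r)])
# neighbours unchanged in top view
for n,q in dict(jar=(257,219),spice=(460,294),mug=(381,394)).items():
    u,w=(np.array(q)*.64).astype(int); a=s0['image'][w-18:w+18,u-18:u+18].astype(int); b2=t['image'][w-18:w+18,u-18:u+18].astype(int); print(n,abs(a-b2).mean().round(1))
E
```

```text
20.825 open 52.94490813609778 0.0 tool F [ 0.5   0.08 -0.65] T [-0.286 -0.155  0.103] [7.000e-02 3.000e-02 9.002e+01]
expected wing ends px [[370. 178.]
 [319. 178.]]
[ 20  37  51  11 484] [[80.9, -5.4], [27.8, -5.4], [26.4, 5.7], [80.0, 5.7]]
jar 9.9
spice 3.2
mug 13.8
```

The wing lies along the slope to within about 1°. Its outline runs from 27 to 80 mm up the slope, so it reaches over the lid's edge. The lid is shut and the arm is clear.

```bash
python3 -c "
from cell import robot
print(robot.sign_off())"
```

```text
the job is handed in; nothing more can be done
None
```

The job is handed in: I turned the latch to its stop, pulled the lid's handle square to the slope with about 12.7 N for nearly 2 s (it held), then lowered and released the lid, shut and latched. I viewed 11 pictures, one over the limit of 10. I saw no sign of anything round the bin being knocked, but the last top-view comparison was unclear for the jar and mug.

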